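# Zero the scale and poise the drip kettle over the dripper

## Robot

A 6-joint arm with a two-finger parallel gripper is mounted at the origin on the work surface. World frame = base frame: x ahead of the robot, y to its left, z up, the work surface at z = 0. Lengths are in m, angles in rad, forces in N, time in s.
With the tool pointing down it reaches from about 0.35 to 0.85 m from the base axis. Payload 8.1 kg.
Tool frame: the origin (TCP) lies between the finger pads; the fingertips stand 11 mm ahead of it and the grasp point (between the pads) lies 8 mm behind it (robot.tips_ahead is the distance from the TCP to the fingertips, in m); z points along the fingers, y is the line along which they close (so a half turn about z gives the same grasp; the last joint's range is limited). The gripper opens to 93 mm and grips with 3 to 60 N. Pads are 15 mm wide; open, the fingers measure 128 mm over their backs; the gripper's body (75 mm by 188 mm) begins 65 mm behind the grasp point.
Start: joints at [-1.276, 0.13, 1.488, -0, 1.523, -0.085], TCP at [0.222, -0.557, 0.23] pointing down, gripper open.
Joint ranges: [-2.96, 2.96], [-0.89, 2.26], [0.02, 2.5], [-1.34, 4.48], [0, 2.73], [-2.66, 2.66]. Speed limits (rad/s): [2.39, 2.39, 2.79, 3.14, 3.14, 3.14].

## Interface

Orientations are given as a rotation vector (axis times angle).
In Python, from plant import robot gives the robot as it stands. The module is installed in compiled form; this text tells all that it offers.
- The arm moves only by the tool move_arm, never from a script. Its argument "deltas" is one flat list of numbers, 7 for each row, row after row: the shift along the tool's x, y, z in m, then the turn, a rotation vector about the tool's x, y, z in rad, then the opening, from 0 (shut) to 1 (fully open). A call has 1 to 12 rows; each row is the pose to reach, as a shift and turn from the pose commanded when the call began, along the tool's axes at that moment; what a row does not reach only later rows make up. A row lasts 1/8 s, in which the tool goes at most 62.5 mm and 10.7 degrees, less where a joint would pass 70% of its speed; a pose out of reach is approached as far as the arm can. A call with a gripper value outside its range is refused whole. The fingers move at their own pace and stop on an object; "squeeze" is the grip in N (left out, the last holds). Time passes only in rows, so rows that repeat a pose let the fingers close. It gives the time, the measured TCP pose, the force, the opening and the grip force at its end, in the units of the state.
- robot.read_state(): the state, without advancing time (a new reading comes with each control period).
- robot.read_camera(name): name is "side" or "top" or "wrist"; returns (picture, depth): 420x560x3 uint8, red, green, blue; 420x560 float32, m along the optical axis (not along the pixel's ray), 0 where there is no reading.
- robot.camera_model(name): a dict with "K" (3x3 intrinsics, pixels), "k1" (the pictures are not rectified: a ray, as slopes to the right and down, at radius r is drawn at 1 + k1 r^2 times it, then the intrinsics apply), "R" (3x3) and "t" (3): a world point X has camera coordinates R X + t; the wrist camera has in their place "tool_from_camera" (4x4, takes a point from camera to tool coordinates, whose origin is the TCP and whose axes are the flange's). Camera axes: x right, y down, z forward; pixel columns grow to the right and rows downward; lengths in m; the calibration is good to about 2 mm. A picture is of the moment at which its call begins: read the wrist's pose just before it. camera_model takes no time and is no camera call.
- robot.close_job(): hands the job in; it is judged then, once.
Trained networks look in the newest picture that a camera, given by its name, has taken for a name from the list of things; names that differ only in an ending like _2 or _b are one class to them, and where a whole thing is asked for, a point or a joint stands for the part that bears it (a point fixed in the world has none). Each returns a list of dicts, best first, with "confidence" (0 to 1); they miss things now and then, are a little off and sometimes report something else, mostly with a low value. They report only what shows in the picture. A call takes as long as a camera call. They do not tell look-alikes from the thing itself.
- robot.recognise(camera, label): "uv" ([column, row] in pixels, amid what is visible of it).
The state is a dict: "t": time; "q": joint angles; "dq": joint speeds; "joint_torque": joint torques, N m; "tool_pos": TCP position; "orientation": TCP orientation; "force": force on the tool from outside, world axes, zero at the start; "wrist_torque": the same for the moment, N m; "opening": finger opening in m; "gripper_force": force on a finger pad.
Only numpy, scipy, OpenCV 4.12 (cv2) and the standard library are available. Lean on these libraries where they do the work, as an engineer would, in place of code of your own. Each camera call takes 0.05 s, during which the arm holds its last target. There are 200 camera calls.

## Task

Get ready to pour a filter coffee: the mug and cone dripper already stand on the dial scale, so first turn the scale's dial by its black bezel until the zero mark lies under the red pointer, and let go of it. Then take the kettle by its bow handle, carry it level over the cups and pitchers without knocking anything, and finish still holding it, upright and still, with the tip of its spout over the middle of the dripper and a finger's breadth or two above the rim, touching neither dripper, mug nor scale, so that the scale still reads zero.

Things in the scene. Friction and masses are not known exactly. Their poses are not given: they have to be found in the camera images.
- scale: Grey dial scale fixed to the counter, housing 260 x 160 mm, top face 44 mm up; its length lies roughly along world y. Origin: on the counter under its middle; x runs from dial end to platform end. Dial axis at x = -90 mm, y = 0; sprung steel platform (134 x 150 mm) centred at x = 60 mm, top 62 mm up when empty, sinking 8 mm per kg.
- bezel: The scale's turning dial: upright round drum, 64 mm across and 28 mm tall, black fluted rim, white face with black ticks (20 divisions of 15 degrees, 50 g each) seen from above. Standing 47 to 75 mm above the counter on a vertical axis; origin on the axis at its underside. It can be gripped across the rim in any direction from above, turns without end stops for about a turn either way with light friction (0.05 N m) and stays where it is left.
- bezel_grip (a point): Point on the bezel's axis, 68 mm above the counter: 7 mm below the bezel's top and 24 mm above the scale's housing, which the fingertips must not press on.
- dial_zero (a point): The zero mark of the dial (blue bar on the white face, with an ivory dot on the rim outside it), 22 mm from the bezel's axis, 68 mm above the counter; it turns with the bezel.
- pointer_tip (a point): Point of the red pointer, 22 mm from the bezel's axis, 68 mm above the counter. The pointer is driven only by the load on the platform (5.24 rad per kg, clockwise from above); turning the bezel does not move it. The scale reads zero when this point and dial_zero coincide in plan. At the start the zero mark must be turned clockwise (from above) by about 0.4 to 1.4 rad.
- mug: White ceramic mug, 82 mm across, 85 mm tall, about 0.33 kg, standing loose on the scale's platform. Origin: centre of its underside.
- dripper: Ivory ceramic cone dripper, about 0.27 kg, standing loose on the mug: flange 95 mm across on the mug's rim, cone 60 mm tall opening to a mouth 108 mm across outside (100 mm inside), small side handle. Origin: centre of the flange's underside, z up.
- dripper_rim (a point): Centre of the dripper's mouth at rim height (about 200 to 205 mm above the counter).
- kettle: Steel drip kettle, 0.4 to 0.7 kg, standing loose on a round cork trivet 8 mm thick, 144 mm across. Body 114 mm across at the foot and 86 mm tall, lid with knob up to 110 mm; gooseneck spout along +x, bow handle lengthwise above the lid. Origin: centre of its underside; x towards the spout, z up. Overall top 175 mm above its underside.
- kettle_handle (a point): Middle of the kettle's wooden handle bar: 80 mm long along the kettle's x, 18 mm wide across (y), 24 mm tall; this point lies 163 mm above the kettle's underside, over its centre; 53 mm above the lid knob. Nearly above the centre of mass (within about 6 mm).
- kettle_spout (a point): Lower lip of the spout's open tip: 158 mm in front of the kettle's centre (its x), 87 mm above its underside. The gooseneck rises close to the kettle (within 84 mm of its centre up to 80 mm height), arches over at 114 mm and bends down to the tip.
- blue_pitcher: Sky-blue milk pitcher, 74 mm across, 90 mm tall, handle at its -x; origin under its centre. Bystander between kettle and scale.
- white_pitcher: Ivory milk pitcher, 74 mm across, 90 mm tall, handle at its -x; origin under its centre. Bystander between kettle and scale.
- cup: White cappuccino cup, 84 mm across, 60 mm tall; origin under its centre. Bystander between kettle and scale.
- steel_pitcher: Small steel pitcher, 60 mm across, 72 mm tall, at the back of the counter; origin under its centre. Bystander.
- bean_jar: Amber glass bean jar with wooden cap, 84 mm across, 130 mm tall, at the back of the counter; origin under its centre. Bystander.
- tamper: Dark steel coffee tamper standing on its base, 58 mm across, 80 mm tall, at the back of the counter; origin under its centre. Bystander.
Things that resemble listed ones, but are neither listed nor needed, are in the scene too. What is shaped like the kettle but purple is not meant. What is shaped like the dripper but pink or purple is not meant.

How it is judged:
On the way, in this order (a step that is already met when the one before it is completed fails the run):
1. the zero mark of the dial lies under the pointer, with the bezel let go (horizontal distance between dial_zero and pointer_tip below 0.003 m and contact force between bezel and the fingers below 0.1 N), for 0.3 s.
2. the kettle is lifted clear of its trivet (height (world z) of kettle above 0.05 m), for 0.2 s.
At the end, for the whole second after the job is handed in: Kettle held still (under 20 mm/s), upright within 0.15 rad, spout lip 6 to 42 mm above the dripper rim and within 18 mm of its centre in plan, touching neither dripper, mug, scale, pitchers nor cup; zero mark within 3 mm of the pointer tip (horizontal distance between dial_zero and pointer_tip below 0.003 m and horizontal distance between kettle_spout and dripper_rim below 0.018 m and z of kettle_spout in the frame of dripper_rim between 0.006 and 0.042 m and angle between kettle's own z axis and vertical below 0.15 rad and linear speed of kettle below 0.02 m/s and contact force between kettle and the fingers above 1 N and contact force between kettle and dripper below 0.05 N and contact force between kettle and mug below 0.05 N and contact force between kettle and scale below 0.05 N and contact force between kettle and blue_pitcher below 0.05 N and contact force between kettle and white_pitcher below 0.05 N and contact force between kettle and cup below 0.05 N); the arm keeps its last pose, push and grip.
It fails at once if the kettle touches the dripper, the mug or the scale (contact force between kettle and dripper above 0.5 N or contact force between kettle and mug above 0.5 N or contact force between kettle and scale above 0.5 N).
It fails at once if the mug or the dripper is shifted by more than 12 mm (distance of any of mug, dripper from where it was at the start of the episode above 0.012 m).
It fails at once if the kettle is tipped by more than 0.4 rad (angle between kettle's own z axis and vertical above 0.4 rad).
It fails at once if a bystander is knocked out of its place by more than 15 mm (distance of any of blue_pitcher, white_pitcher, cup, steel_pitcher, bean_jar, tamper from where it was at the start of the episode above 0.015 m).
It also fails if it takes over 58 s, if anything falls off the work surface, if the arm or the gripper's body presses on something with over 40 N, if the wrist force passes 120 N, or if a joint passes its speed limit or range.

## Working session

There is one attempt and no reset: what is moved stays moved. The work goes in short steps, Python scripts to look and compute and a tool call to move; the robot and the scene stay as the last step left them, time stands still between calls to the robot, and variables do not carry over. Pictures are saved under pics/ and viewed, at most 10 in all, crops included, and the job is handed in when it is done.

Besides the shell and the picture viewer there is one more tool, called by a JSON object that holds its "op" and its "data". move_arm: Moves the arm, as the interface text tells. Its arguments: {"type":"object","properties":{"deltas":{"type":"array","items":{"type":"number"}},"squeeze":{"type":"number"}},"required":["deltas"]}

```bash
mkdir -p pics
cat > h.py <<'E'
import numpy as np, cv2
from scipy.spatial.transform import Rotation as Rn
from plant import robot
def cam(name):
    s=robot.read_state(); p,d=robot.read_camera(name); m=robot.camera_model(name)
    if name=="wrist":
        T=np.eye(4); T[:3,:3]=Rn.from_rotvec(s["orientation"]).as_matrix(); T[:3,3]=s["tool_pos"]
        W=T@np.array(m["tool_from_camera"])
    else:
        W=np.eye(4); R=np.array(m["R"]); W[:3,:3]=R.T; W[:3,3]=-R.T@np.array(m["t"])
    return p,d,dict(K=np.array(m["K"]),k1=m["k1"],W=W)
def rays(m,uv):
    uv=np.atleast_2d(np.asarray(uv,float)); K=m["K"]
    a=np.c_[(uv[:,0]-K[0,2])/K[0,0],(uv[:,1]-K[1,2])/K[1,1]]
    x=a.copy()
    for _ in range(20): x=a/(1+m["k1"]*(x**2).sum(1))[:,None]
    return np.c_[x,np.ones(len(x))]
def world(m,uv,depth):  # depth array/scalar along axis
    c=rays(m,uv)*np.reshape(depth,(-1,1)); return c@m["W"][:3,:3].T+m["W"][:3,3]
def onz(m,uv,z):
    d=rays(m,uv)@m["W"][:3,:3].T; o=m["W"][:3,3]; return o+d*((z-o[2])/d[:,2])[:,None]
def proj(m,X):
    c=(np.atleast_2d(X)-m["W"][:3,3])@m["W"][:3,:3]; x=c[:,:2]/c[:,2:]; x=x*(1+m["k1"]*(x**2).sum(1))[:,None]
    return x*[m["K"][0,0],m["K"][1,1]]+[m["K"][0,2],m["K"][1,2]]
def cloud(m,d):
    v,u=np.mgrid[:d.shape[0],:d.shape[1]]
    P=world(m,np.c_[u.ravel(),v.ravel()],d.ravel()).reshape(*d.shape,3); P[d==0]=np.nan; return P
def save(n,p): cv2.imwrite("pics/"+n+".png",cv2.cvtColor(p,cv2.COLOR_RGB2BGR))
E
python3 - <<'E'
from h import *
for c in("top","side"):
    p,d,m=cam(c); P=cloud(m,d); save(c+"0",p); np.savez(c+"0",p=p,P=P)
    for l in ["scale","bezel","dial_zero","pointer_tip","mug","dripper","dripper_rim","kettle","kettle_handle","kettle_spout","blue_pitcher","white_pitcher","cup"]:
        for r in robot.recognise(c,l)[:3]:
            u,v=np.round(r["uv"]).astype(int); print(c,l,u,v,round(r["confidence"],2),P[min(v,419),min(u,559)].round(3))
print(robot.read_state())
E
```

```text
top scale 207 218 0.83 [0.482 0.238 0.045]
top scale 315 133 0.3 [ 0.761 -0.104  0.004]
top bezel 221 221 0.53 [0.471 0.19  0.068]
top dial_zero 226 222 0.72 [0.468 0.175 0.068]
top mug 190 210 0.66 [0.504 0.285 0.078]
top dripper 170 204 0.81 [0.517 0.33  0.146]
top dripper 195 130 0.76 [0.768 0.285 0.019]
top dripper 108 199 0.72 [0.544 0.562 0.026]
top dripper_rim 168 201 0.97 [0.525 0.335 0.15 ]
top dripper_rim 193 132 0.94 [0.763 0.292 0.015]
top dripper_rim 113 201 0.86 [0.539 0.551 0.011]
top kettle 360 298 0.93 [ 0.239 -0.229  0.094]
top kettle 464 259 0.83 [ 0.353 -0.55   0.092]
top kettle 371 200 0.73 [ 0.532 -0.263  0.111]
top kettle_handle 371 200 0.91 [ 0.532 -0.263  0.111]
top kettle_handle 470 259 0.88 [ 0.354 -0.562  0.108]
top kettle_handle 364 302 0.83 [ 0.229 -0.239  0.104]
top kettle_spout 368 198 0.88 [ 0.539 -0.256  0.101]
top kettle_spout 361 302 0.83 [ 0.227 -0.233  0.09 ]
top kettle_spout 462 258 0.56 [ 0.356 -0.543  0.093]
top blue_pitcher 287 204 0.65 [ 0.529 -0.012  0.007]
top blue_pitcher 371 197 0.24 [ 0.54  -0.262  0.114]
top white_pitcher 280 164 0.71 
[... 1240 characters left out ...]
't': 1.4, 'q': array([-1.27639787e+00,  1.30433974e-01,  1.48819625e+00, -3.19299532e-05,
        1.52299828e+00, -8.53686087e-02]), 'dq': array([ 1.61000042e-04,  1.31624118e-03,  8.98206589e-05, -1.01279508e-04,
        2.21594986e-04,  9.67133978e-04]), 'joint_torque': array([ 1.72791911e-04, -5.59750378e+01, -4.92046916e+01,  7.68239773e-02,
        2.27909430e-02, -2.43219290e-05]), 'tool_pos': array([ 0.22245063, -0.55724231,  0.22961697]), 'orientation': array([-3.08509417e+00, -5.92954664e-01,  5.56992527e-05]), 'force': array([-0.7314509 , -0.12429217, -0.15074536]), 'wrist_torque': array([-0.01678918, -0.08058203,  0.0110261 ]), 'gripper_force': 0.0, 'opening': 0.09308142276955916}
```

Run:
```python
import cv2
a=cv2.imread("pics/top0.png")[110:340,80:500]
cv2.imwrite("pics/top0c.png",cv2.resize(a,(798,437),interpolation=cv2.INTER_CUBIC))
a=cv2.imread("pics/side0.png")[90:400,120:440]
cv2.imwrite("pics/side0c.png",cv2.resize(a,(620,600),interpolation=cv2.INTER_CUBIC))
```

```text
(no output)
```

View pics/top0c.png

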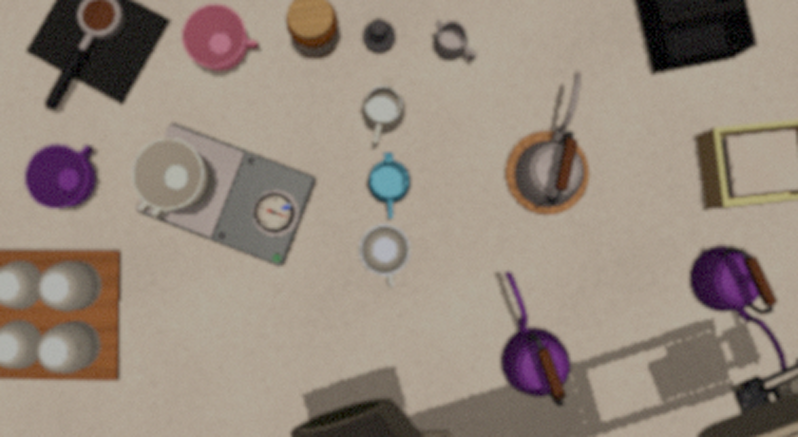

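View pics/side0c.png

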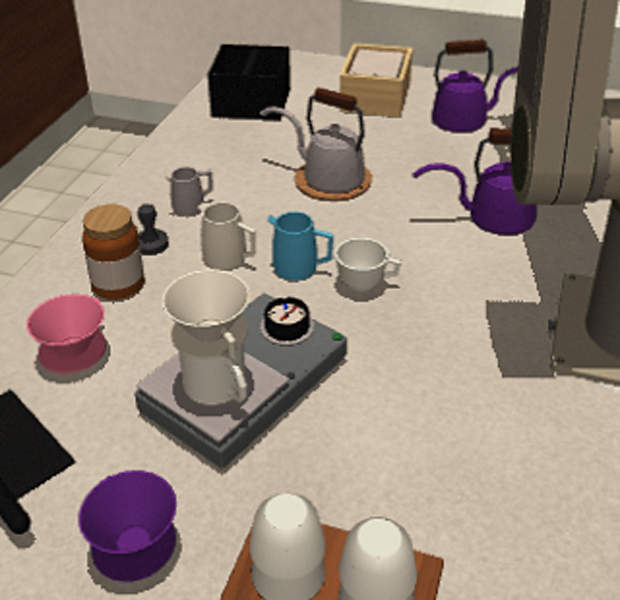

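The meant kettle is the steel one on cork at top (371,200); the purple ones at (360,298) and (464,259) are look-alikes. The dripper is the ivory one at (170,202); the pink one at (194,131) and the purple one at (110,200) are not. The dial is at (222,221).

```bash
cat >> h.py <<'E'
def delta(pos,yaw,s=None):
    s=s or robot.read_state(); R=Rn.from_rotvec(s["orientation"]).as_matrix()
    c,n=np.cos(yaw),np.sin(yaw); G=np.array([[c,n,0],[n,-c,0],[0,0,-1.]])
    return R.T@(np.array(pos)-s["tool_pos"]), Rn.from_matrix(R.T@G).as_rotvec()
def yaw(s): R=Rn.from_rotvec(s["orientation"]).as_matrix(); return np.arctan2(R[1,0],R[0,0])
E
python3 - <<'E'
from h import *
s=robot.read_state(); print("yaw",yaw(s)); print(robot.camera_model("wrist"))
for y in (1.23,1.23-np.pi): print(y,[a.round(4) for a in delta([0.47,0.19,0.30],y)])
d=np.load("top0.npz");P=d["P"];p=d["p"]
def near(c,r,lo,hi): 
    q=P.reshape(-1,3); k=(np.hypot(*(q[:,:2]-c).T)<r)&(q[:,2]>lo)&(q[:,2]<hi); return q[k]
for n,c,lo,hi in [("rim",(.52,.33),.19,.215),("handle",(.53,-.26),.155,.19),("bezel",(.47,.19),.06,.08)]:
    q=near(c,.09 if n!="bezel" else .045,lo,hi); print(n,len(q),q.mean(0).round(4),q.min(0).round(3),q.max(0).round(3))
    if n=="handle":
        w=np.linalg.svd(q[:,:2]-q[:,:2].mean(0),full_matrices=False)[2][0]; print(np.arctan2(w[1],w[0]))
    if n=="rim":
        (c,r)=cv2.minEnclosingCircle(q[:,:2].astype(np.float32)); print(c,r)
E
```

```text
yaw 0.37976859646827876
{'K': array([[311.45186576,   0.        , 281.495289  ],
       [  0.        , 311.45186576, 213.11717586],
       [  0.        ,   0.        ,   1.        ]]), 'k1': -0.04808753521693726, 'tool_from_camera': array([[-2.23252495e-04, -9.64943868e-01, -2.62456246e-01,
         7.28392496e-02],
       [ 9.99999935e-01, -1.41259799e-04, -3.31273137e-04,
         6.42347046e-04],
       [ 2.82585466e-04, -2.62456303e-01,  9.64943837e-01,
        -1.54908671e-01],
       [ 0.00000000e+00,  0.00000000e+00,  0.00000000e+00,
         1.00000000e+00]])}
1.23 [array([ 0.5069, -0.6022, -0.0704]), array([-0.    ,  0.    , -0.8502])]
-1.9115926535897931 [array([ 0.5069, -0.6022, -0.0704]), array([0.0000e+00, 1.0000e-04, 2.2914e+00])]
rim 374 [0.5233 0.3275 0.1979] [0.467 0.27  0.19 ] [0.575 0.375 0.208]
(0.5212727189064026, 0.32285308837890625) 0.0540815070271492
handle 225 [ 0.5347 -0.2679  0.1777] [ 0.484 -0.286  0.156] [ 0.588 -0.252  0.187]
2.9104412095938623
bezel 325 [0.4707 0.1817 0.0672] [0.441 0.15  0.06 ] [0.502 0.212 0.08 ]
```

{"op": "move_arm", "data": {"deltas": [0,0,-0.05,0,0,0,1,0.04,-0.045,-0.07,0,0,-0.1,1,0.08,-0.095,-0.07,0,0,-0.2,1,0.12,-0.14,-0.07,0,0,-0.3,1,0.16,-0.19,-0.07,0,0,-0.4,1,0.2,-0.235,-0.07,0,0,-0.5,1,0.24,-0.285,-0.07,0,0,-0.6,1,0.28,-0.33,-0.07,0,0,-0.7,1,0.32,-0.38,-0.07,0,0,-0.8,1,0.36,-0.425,-0.07,0,0,-0.85,1,0.4,-0.475,-0.07,0,0,-0.85,1,0.44,-0.52,-0.07,0,0,-0.85,1]}}

```text
t: 2.9
tool_pos: [0.4386, 0.091, 0.3001]
orientation: [2.565, 1.812, 0.002]
force: [1.9, -1.4, 0.2]
opening: 0.0932
gripper_force: 0.0
```

Run:
```python
from h import *
s=robot.read_state();print(s["t"],s["tool_pos"],yaw(s),[a.round(4) for a in delta([0.471,0.182,0.22],1.23)])
```

```text
2.9 [0.43861236 0.09104852 0.30011769] 1.2301478934846848 [array([0.0965, 0.    , 0.0802]), array([ 0.0014, -0.0005,  0.0001])]
```

{"op": "move_arm", "data": {"deltas": [0.05,0,0.04,0,0,0,1,0.0965,0,0.08,0,0,0,1,0.0965,0,0.08,0,0,0,1,0.0965,0,0.08,0,0,0,1]}}

```text
t: 3.4
tool_pos: [0.4706, 0.1796, 0.22]
orientation: [2.565, 1.813, -0.001]
force: [0.7, 0.1, 0.1]
opening: 0.093
gripper_force: 0.0
```

```bash
cat > dial.py <<'E'
from h import *
import sys
n=sys.argv[1]
p,d,m=cam("wrist"); save(n,p)
for l in ("bezel","dial_zero","pointer_tip","bezel_grip"):
    for r in robot.recognise("wrist",l)[:2]: print(l,np.round(r["uv"],1),round(r["confidence"],2),onz(m,r["uv"],.068 if l!="bezel" else .075)[0].round(4))
# black rim -> bezel circle; blue / red blobs
P=cloud(m,d); near=(np.hypot(P[...,0]-.471,P[...,1]-.182)<.06)
top=near&(P[...,2]>.062)&(P[...,2]<.085)
q=P[top]; c,r=cv2.minEnclosingCircle(q[:,:2].astype(np.float32)); print("bezel depth circle",np.round(c,4),round(r,4),"z",np.percentile(q[:,2],[5,50,95]).round(4))
hsv=cv2.cvtColor(p,cv2.COLOR_RGB2HSV).astype(int); H,S,V=[hsv[...,i] for i in range(3)]
roi=np.hypot(P[...,0]-c[0],P[...,1]-c[1])<.03
for k,mask in (("blue",(abs(H-115)<15)&(S>120)&(V>60)),("red",((H<8)|(H>172))&(S>130)&(V>70))):
    v,u=np.nonzero(mask&roi); X=onz(m,np.c_[u,v],.068)[:,:2]; X0=X-np.array(c); rr=np.hypot(*X0.T)
    far=X[rr>rr.max()-.006]; 
    w=np.linalg.svd(X-X.mean(0),full_matrices=False)[2][0]
    e=far.mean(0)-c
    w=w*np.sign(w@e); print(k,len(u),"mean",X.mean(0).round(4),"rmax",rr.max().round(4),"tip",far.mean(0).round(4),"ang",np.arctan2(e[1],e[0]).round(3),"axis",np.arctan2(w[1],w[0]).round(3))
uv=proj(m,[[c[0],c[1],.07]])[0].astype(int); print(uv)
a=p[max(uv[1]-75,0):uv[1]+75,max(uv[0]-75,0):uv[0]+75]; save(n+"c",cv2.resize(a,(600,600),interpolation=cv2.INTER_CUBIC))
E
python3 dial.py w1
```

```text
bezel [276.8 199. ] 0.73 [0.4684 0.1858 0.075 ]
dial_zero [282.3 199.4] 0.97 [0.4728 0.1822 0.068 ]
dial_zero [283.9  29.5] 0.27 [0.5261 0.3284 0.068 ]
pointer_tip [277.3 199.6] 0.64 [0.468  0.1836 0.068 ]
bezel_grip [287.3 202.8] 0.69 [0.4764 0.1771 0.068 ]
bezel depth circle [0.4705 0.1804] 0.0322 z [0.064  0.0656 0.075 ]
blue 47 mean [0.4792 0.1633] rmax 0.0247 tip [0.4801 0.1613] ang -1.104 axis -1.148
red 48 mean [0.4706 0.1807] rmax 0.0214 tip [0.4645 0.1627] ang -1.894 axis -1.891
[280 202]
```

View pics/w1c.png

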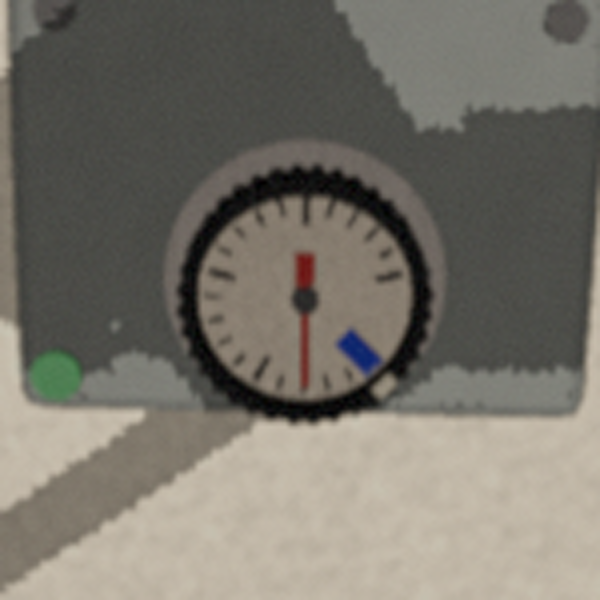

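The tip of the red pointer points to dial end (crop 305,390). The blue zero mark (358,352) and ivory dot (385,387) lie about 0.77 rad before it, so it needs that much clockwise turn. I grip at yaw 1.615 and turn to 0.845.

Run:
```python
from h import *
print([a.round(4) for a in delta([0.4705,0.1804,0.061],1.615)])
```

```text
[array([ 0.0008, -0.0017,  0.1603]), array([ 0.0027, -0.0011, -0.3867])]
```

{"op": "move_arm", "data": {"deltas": [0,-0.001,0.02,0,0,-0.18,1,0,-0.001,0.06,0,0,-0.36,1,0,-0.001,0.1,0,0,-0.385,1,0,-0.001,0.125,0,0,-0.385,1,0,-0.001,0.125,0,0,-0.385,1]}}

```text
t: 4.28
tool_pos: [0.4683, 0.1791, 0.0932]
orientation: [-2.172, -2.268, 0.005]
force: [0.3, -0.3, 0.9]
opening: 0.0928
gripper_force: 0.0
```

Run:
```python
from h import *
s=robot.read_state();print(s["tool_pos"],yaw(s),[a.round(4) for a in delta([0.4705,0.1804,0.061],1.615)])
```

```text
[0.46830776 0.17912996 0.09323118] 1.6138207916429874 [array([0.0012, 0.0023, 0.0322]), array([-0.0032,  0.0008, -0.0012])]
```

{"op": "move_arm", "data": {"deltas": [0.001,0.002,0.016,0,0,0,1,0.001,0.002,0.032,0,0,0,1,0.001,0.002,0.032,0,0,0,0.6,0.001,0.002,0.032,0,0,0,0.6,0.001,0.002,0.032,0,0,0,0.6,0.001,0.002,0.032,0,0,0,0.6], "squeeze": 8}}

```text
t: 5.03
tool_pos: [0.4704, 0.1813, 0.0629]
orientation: [-2.171, -2.269, 0.003]
force: [-6.9, -0.3, 7.1]
opening: 0.0635
gripper_force: 8.0
```

{"op": "move_arm", "data": {"deltas": [0,0,0,0,0,0.13,0.6,0,0,0,0,0,0.26,0.6,0,0,0,0,0,0.39,0.6,0,0,0,0,0,0.52,0.6,0,0,0,0,0,0.65,0.6,0,0,0,0,0,0.77,0.6,0,0,0,0,0,0.77,0.6,0,0,0,0,0,0.77,0.6]}}

```text
t: 6.02
tool_pos: [0.4706, 0.1812, 0.0629]
orientation: [-2.865, -1.288, 0.003]
force: [-6.7, -0.8, 5.3]
opening: 0.0639
gripper_force: 8.0
```

{"op": "move_arm", "data": {"deltas": [0,0,0,0,0,0,1,0,0,0,0,0,0,1,0,0,0,0,0,0,1,0,0,-0.04,0,0,0,1,0,0,-0.1,0,0,0,1,0,0,-0.16,0,0,-0.15,1,0,0,-0.16,0,0,-0.3,1,0,0,-0.16,0,0,-0.385,1,0,0,-0.16,0,0,-0.385,1]}}

```text
t: 7.15
tool_pos: [0.4717, 0.1812, 0.2228]
orientation: [2.567, 1.811, 0.0]
force: [-0.2, 0.8, 0.4]
opening: 0.0929
gripper_force: 0.0
```

```bash
python3 dial.py w2
```

```text
bezel [276.7 199.5] 0.83 [0.469  0.1865 0.075 ]
dial_zero [278. 200.] 0.72 [0.4695 0.1841 0.068 ]
pointer_tip [279.8 200.8] 0.4 [0.4709 0.1827 0.068 ]
bezel_grip [280.4 201. ] 0.89 [0.4714 0.1823 0.068 ]
bezel depth circle [0.4705 0.1803] 0.0323 z [0.0639 0.0655 0.075 ]
blue 19 mean [0.464 0.162] rmax 0.0235 tip [0.4636 0.1604] ang -1.903 axis -1.774
red 42 mean [0.4705 0.1807] rmax 0.0202 tip [0.4644 0.164 ] ang -1.924 axis -1.922
[280 203]
```

View pics/w2c.png

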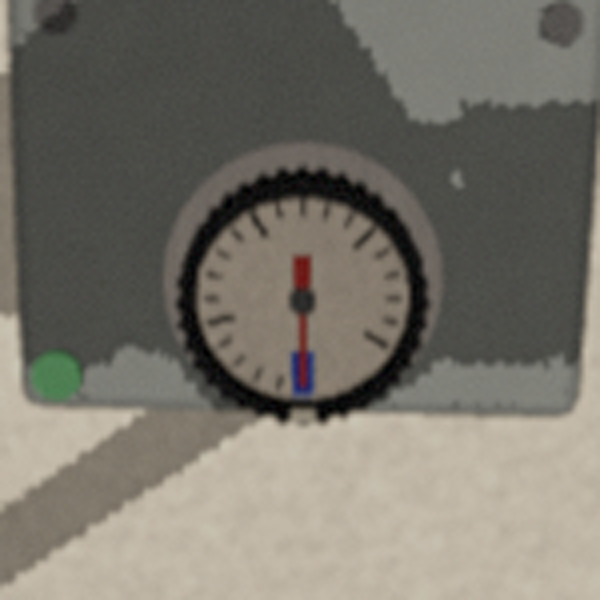

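The zero mark (303,370) and dot (303,412) lie in line under the pointer: zeroed to about 0.02 rad, fingers clear. Next: measure the rim from here and move above the kettle.

Run:
```python
from h import *
for c in("wrist","side"):
    p,d,m=cam(c);P=cloud(m,d);q=P.reshape(-1,3)
    k=(np.hypot(*(q[:,:2]-[.521,.323]).T)<.075)&(q[:,2]>.195)&(q[:,2]<.215);q=q[k]
    A=np.c_[2*q[:,:2],np.ones(len(q))];x=np.linalg.lstsq(A,(q[:,:2]**2).sum(1),rcond=None)[0]
    print(c,len(q),"fit",x[:2].round(4),np.sqrt(x[2]+x[:2]@x[:2]).round(4),"z98",np.percentile(q[:,2],[50,98]).round(4),"minmax",q.min(0).round(3),q.max(0).round(3), [np.round(v,4) for v in cv2.minEnclosingCircle(q[:,:2].astype(np.float32))])
print([a.round(4) for a in delta([0.533,-0.266,0.30],-0.23)])
```

```text
wrist 3627 fit [0.5205 0.3195] 0.0486 z98 [0.201  0.2032] minmax [0.468 0.268 0.195] [0.566 0.327 0.205] [array([0.5168, 0.3092]), np.float64(0.0518)]
side 352 fit [0.5205 0.324 ] 0.05 z98 [0.2004 0.2048] minmax [0.469 0.267 0.195] [0.574 0.376 0.206] [array([0.5207, 0.3221]), np.float64(0.055)]
[array([-0.4008,  0.2077, -0.0775]), array([-1.0000e-04,  3.0000e-04,  1.4592e+00])]
```

{"op": "move_arm", "data": {"deltas": [-0.02,0.01,-0.04,0,0,0.14,1,-0.06,0.03,-0.0775,0,0,0.29,1,-0.105,0.055,-0.0775,0,0,0.44,1,-0.15,0.078,-0.0775,0,0,0.59,1,-0.195,0.1,-0.0775,0,0,0.74,1,-0.24,0.125,-0.0775,0,0,0.89,1,-0.285,0.148,-0.0775,0,0,1.04,1,-0.33,0.17,-0.0775,0,0,1.19,1,-0.37,0.192,-0.0775,0,0,1.34,1,-0.4,0.208,-0.0775,0,0,1.459,1,-0.4,0.208,-0.0775,0,0,1.459,1,-0.4,0.208,-0.0775,0,0,1.459,1]}}

```text
t: 9.0
tool_pos: [0.5338, -0.2647, 0.2999]
orientation: [-3.121, 0.357, 0.001]
force: [0.5, -0.3, 0.4]
opening: 0.0932
gripper_force: 0.0
```

Run:
```python
from h import *
s=robot.read_state(); p,d,m=cam("wrist"); save("k1",p); P=cloud(m,d); np.savez("k1",p=p,P=P)
for l in ("kettle_handle","kettle_spout","kettle"):
    for r in robot.recognise("wrist",l)[:2]:
        u,v=np.round(r["uv"]).astype(int); print(l,u,v,round(r["confidence"],2),P[min(v,419),min(u,559)].round(4))
q=P[(P[...,2]>.168)&(P[...,2]<.195)&(np.hypot(P[...,0]-.53,P[...,1]+.266)<.08)]
c=q[:,:2].mean(0); rect=cv2.minAreaRect(q[:,:2].astype(np.float32)*1000); w=np.linalg.svd(q[:,:2]-c,full_matrices=False)[2][0]
print("handle",len(q),c.round(4),np.percentile(q[:,2],[5,50,95]).round(4),"ang",np.arctan2(*(w*np.sign(w[0]))[::-1]).round(4),rect)
q=P[(P[...,2]>.085)&(P[...,2]<.14)&(P[...,0]>.62)&(abs(P[...,1]+.29)<.08)]; print("spout",len(q), q[np.argmax(q[:,0])] if len(q) else 0)
print(s["tool_pos"],yaw(s))
```

```text
kettle_handle 288 180 0.8 [ 0.5608 -0.2772  0.1818]
kettle_handle 304 348 0.7 [ 0.2772 -0.2413  0.0471]
kettle_spout 507 243 0.87 [ 0.395  -0.5431  0.0731]
kettle_spout 309 350 0.86 [ 0.2768 -0.2486  0.0533]
kettle 306 351 0.92 [ 0.2768 -0.2438  0.0542]
kettle 286 178 0.82 [ 0.563  -0.2759  0.1822]
handle 1668 [ 0.5404 -0.2728] [0.1787 0.1824 0.1839] ang -0.2319 ((537.369140625, -272.4282531738281), (17.401836395263672, 89.32030487060547), 76.8275146484375)
spout 816 [ 0.69396442 -0.30582081  0.10210684]
[ 0.53381362 -0.26472679  0.29990159] -0.22778059116665014
```

View pics/k1.png

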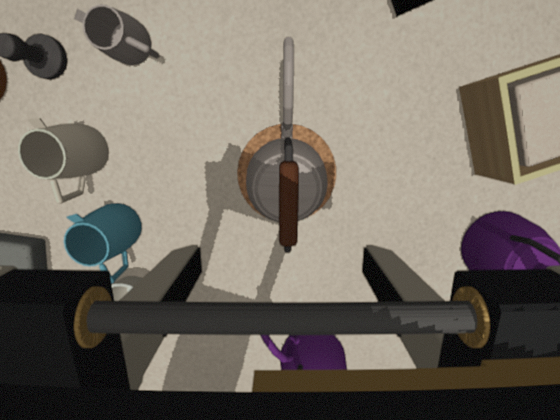

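Steel kettle on the cork trivet: bar at (288,205), spout tip at (288,40); purple ones at (310,350) and (510,240) are not meant. I descend on the bar.

Run:
```python
from h import *
print([a.round(4) for a in delta([0.537,-0.271,0.163],-0.231)])
```

```text
[array([0.0043, 0.0059, 0.1374]), array([-0.    , -0.0004,  0.0038])]
```

{"op": "move_arm", "data": {"deltas": [0.002,0.006,0.03,0,0,0.003,1,0.004,0.006,0.07,0,0,0.003,1,0.004,0.006,0.11,0,0,0.003,1,0.004,0.006,0.137,0,0,0.003,1,0.004,0.006,0.137,0,0,0.003,1,0.004,0.006,0.137,0,0,0.003,0.5,0.004,0.006,0.137,0,0,0.003,0.3,0.004,0.006,0.137,0,0,0.003,0.1,0.004,0.006,0.137,0,0,0.003,0.1,0.004,0.006,0.137,0,0,0.003,0.1,0.004,0.006,0.137,0,0,0.003,0.1], "squeeze": 10}}

```text
t: 10.58
tool_pos: [0.5364, -0.2721, 0.1631]
orientation: [-3.12, 0.364, 0.0]
force: [0.2, 0.2, 0.7]
opening: 0.0375
gripper_force: 0.0
```

{"op": "move_arm", "data": {"deltas": [0,0,0,0,0,0,0.1,0,0,0,0,0,0,0.1,0,0,0,0,0,0,0.1,0,0,0,0,0,0,0.1]}}

```text
t: 11.08
tool_pos: [0.5363, -0.2719, 0.163]
orientation: [-3.12, 0.364, 0.0]
force: [0.6, 1.0, -2.0]
opening: 0.018
gripper_force: 10.0
```

{"op": "move_arm", "data": {"deltas": [0,0,0,0,0,0,0.1,0,0,0,0,0,0,0.1,0,0,-0.005,0,0,0,0.1,0,0,-0.015,0,0,0,0.1,0,0,-0.025,0,0,0,0.1,0,0,-0.025,0,0,0,0.1], "squeeze": 45}}

```text
t: 11.82
tool_pos: [0.5372, -0.2726, 0.1899]
orientation: [3.119, -0.364, 0.004]
force: [0.4, 0.4, -5.8]
opening: 0.018
gripper_force: 45.0
```

Run:
```python
from h import *
print({k:np.round(v,3) for k,v in robot.read_state().items() if k in("t","tool_pos","force","wrist_torque","opening","gripper_force")})
p,d,m=cam("side"); a=p[100:260,230:390]; save("lift",cv2.resize(a,(600,600),interpolation=cv2.INTER_CUBIC))
```

```text
{'t': np.float64(11.825), 'tool_pos': array([ 0.537, -0.273,  0.19 ]), 'force': array([ 0.45 ,  0.359, -5.817]), 'wrist_torque': array([0.101, 0.016, 0.001]), 'gripper_force': np.float64(44.998), 'opening': np.float64(0.018)}
```

View pics/lift.png

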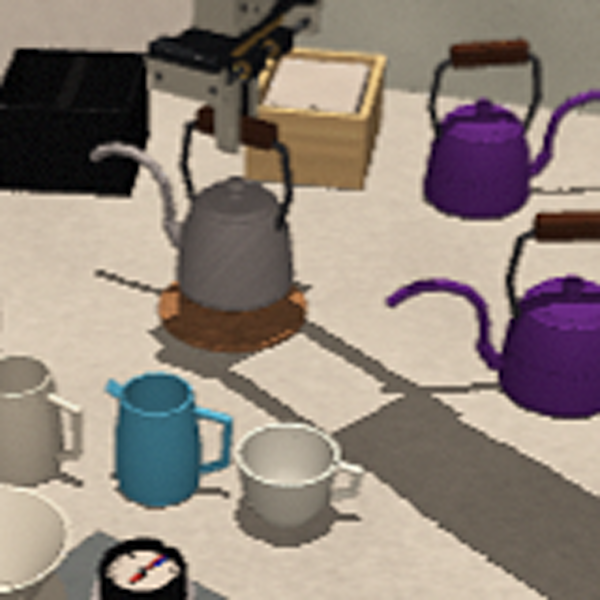

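The kettle hangs level, clear of the trivet (crop 240,240). Lifting further and carrying it.

{"op": "move_arm", "data": {"deltas": [0,0,-0.01,0,0,0,0.1,0,0,-0.03,0,0,0,0.1,0,0,-0.055,0,0,0,0.1,0,0,-0.08,0,0,0,0.1,0,0,-0.105,0,0,0,0.1,0,0,-0.13,0,0,0,0.1,0,0,-0.15,0,0,0,0.1,0,0,-0.155,0,0,0,0.1,0,0,-0.155,0,0,0,0.1]}}

```text
t: 13.0
tool_pos: [0.5364, -0.2721, 0.3431]
orientation: [-3.12, 0.364, -0.0]
force: [-0.0, -0.3, -7.6]
opening: 0.0178
gripper_force: 45.0
```

Run:
```python
from h import *
print([a.round(4) for a in delta([0.4228,0.1982,0.345],0.9)])
```

```text
[array([-0.2188, -0.4315, -0.0019]), array([-0.    , -0.    , -1.1322])]
```

{"op": "move_arm", "data": {"deltas": [-0.004,-0.008,-0.002,0,0,-0.02,0.1,-0.013,-0.026,-0.002,0,0,-0.07,0.1,-0.027,-0.053,-0.002,0,0,-0.14,0.1,-0.041,-0.081,-0.002,0,0,-0.21,0.1,-0.056,-0.111,-0.002,0,0,-0.29,0.1,-0.071,-0.141,-0.002,0,0,-0.37,0.1,-0.086,-0.171,-0.002,0,0,-0.45,0.1,-0.101,-0.2,-0.002,0,0,-0.53,0.1,-0.116,-0.23,-0.002,0,0,-0.61,0.1,-0.131,-0.26,-0.002,0,0,-0.69,0.1,-0.145,-0.287,-0.002,0,0,-0.76,0.1,-0.155,-0.305,-0.002,0,0,-0.8,0.1]}}

```text
t: 14.5
tool_pos: [0.4543, 0.0626, 0.3448]
orientation: [-3.013, -0.888, 0.0]
force: [0.6, 0.4, -6.1]
opening: 0.0175
gripper_force: 45.0
```

Run:
```python
from h import *
s=robot.read_state();print(yaw(s),[a.round(4) for a in delta([0.4228,0.1982,0.345],0.9)])
```

```text
0.5735420200735777 [array([ 4.71e-02, -1.31e-01, -1.00e-04]), array([-6.000e-04, -3.000e-04, -3.265e-01])]
```

{"op": "move_arm", "data": {"deltas": [0.005,-0.014,0,0,0,-0.03,0.1,0.013,-0.037,0,0,0,-0.09,0.1,0.022,-0.062,0,0,0,-0.15,0.1,0.031,-0.087,0,0,0,-0.21,0.1,0.039,-0.11,0,0,0,-0.27,0.1,0.045,-0.125,0,0,0,-0.31,0.1,0.047,-0.131,0,0,0,-0.325,0.1,0.047,-0.131,0,0,0,-0.325,0.1,0.047,-0.131,0,0,0,-0.325,0.1]}}

```text
t: 15.62
tool_pos: [0.4251, 0.1955, 0.3451]
orientation: [2.834, 1.355, -0.0]
force: [-1.1, -0.1, -5.1]
opening: 0.0176
gripper_force: 45.0
```

```bash
cat > fin.py <<'E'
from h import *
import sys
n=sys.argv[1]; s=robot.read_state(); print(s["t"],s["tool_pos"],yaw(s),s["opening"])
R=Rn.from_rotvec(s["orientation"]).as_matrix()
est=s["tool_pos"]+R@[.158,0,.068]; print("lip from TCP",est.round(4))
tiles=[]
for c in("top","side","wrist"):
    p,d,m=cam(c); P=cloud(m,d); save(n+c,p)
    for r in robot.recognise(c,"kettle_spout")[:2]:
        u,v=np.round(r["uv"]).astype(int); print(c,u,v,round(r["confidence"],2),P[v,u].round(4))
    q=P.reshape(-1,3); dv=q-est; ax=R[:,0]
    g=q[(np.hypot(dv[:,0],dv[:,1])<.045)&(dv[:,2]>-.012)&(dv[:,2]<.06)]
    if len(g): 
        f=g[np.argsort(g@ax)[-8:]].mean(0); print(c,len(g),"tip end",f.round(4),"along",((f-est)@ax).round(4),"side",((g-est)@R[:,1]).mean().round(4),"zmin",g[:,2].min().round(4))
    q=q[(np.hypot(*(q[:,:2]-[.521,.322]).T)<.065)&(q[:,2]>.195)&(q[:,2]<.213)]
    if len(q)>50: print(c,"rim z",np.percentile(q[:,2],[50,98]).round(4),"box",q.min(0).round(3),q.max(0).round(3))
    u,v=proj(m,[[.521,.322,.22]])[0].astype(int); h=60 if c=="top" else 90
    u=int(np.clip(u,h,559-h));v=int(np.clip(v,h,419-h)); tiles.append(cv2.resize(p[v-h:v+h,u-h:u+h],(266,266),interpolation=cv2.INTER_CUBIC)); print(c,"crop centre",u,v)
save(n+"t",np.hstack(tiles))
E
python3 fin.py f1
```

```text
15.625 [0.42510408 0.19549869 0.34508669] 0.8916627730124888 0.017579587840165407
lip from TCP [0.5243 0.3184 0.277 ]
top 361 302 0.84 [ 0.2269 -0.233   0.089 ]
top 224 235 0.62 [0.4246 0.1543 0.2725]
top 26 tip end [0.5248 0.3186 0.2868] along 0.0004 side 0.0003 zmin 0.2803
top rim z [0.1995 0.2051] box [0.51  0.279 0.195] [0.574 0.374 0.208]
top crop centre 166 200
side 275 206 0.97 [0.4265 0.2368 0.2707]
side 363 141 0.9 [ 0.3322 -0.5261  0.0745]
side 112 tip end [0.5238 0.3227 0.2843] along 0.003 side -0.0032 zmin 0.2805
side rim z [0.2007 0.2046] box [0.47  0.269 0.195] [0.575 0.377 0.206]
side crop centre 225 236
wrist 280 202 0.9 [0.4502 0.2268 0.3611]
wrist 323 158 0.63 [0.4912 0.1851 0.0648]
wrist 1067 tip end [0.5183 0.3089 0.2938] along -0.0112 side 0.0004 zmin 0.2923
wrist rim z [0.2007 0.2032] box [0.468 0.268 0.195] [0.573 0.368 0.204]
wrist crop centre 274 90
```

View pics/f1t.png

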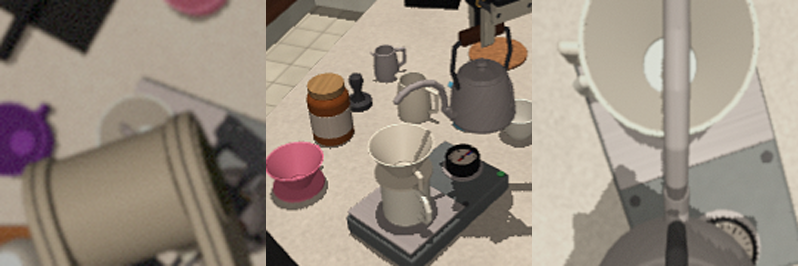

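Side tile shows the kettle level, its spout tip (395,95 in the tiles) above the dripper; the wrist tile shows the spout running centrally over the mouth. I lower it by 50 mm, with a 3 mm sideways trim.

{"op": "move_arm", "data": {"deltas": [0,-0.003,0.005,0,0,0,0.1,0.001,-0.003,0.014,0,0,0,0.1,0.001,-0.003,0.023,0,0,0,0.1,0.001,-0.003,0.032,0,0,0,0.1,0.001,-0.003,0.041,0,0,0,0.1,0.001,-0.003,0.047,0,0,0,0.1,0.001,-0.003,0.05,0,0,0,0.1,0.001,-0.003,0.05,0,0,0,0.1,0.001,-0.003,0.05,0,0,0,0.1,0.001,-0.003,0.05,0,0,0,0.1]}}

```text
t: 17.18
tool_pos: [0.4234, 0.1988, 0.2955]
orientation: [2.834, 1.356, 0.001]
force: [0.5, -0.0, -5.2]
opening: 0.0174
gripper_force: 45.0
```

```bash
python3 fin.py f2
python3 - <<'E'
import cv2,numpy as np
a=cv2.imread("pics/f2side.png"); b=cv2.imread("pics/f2wrist.png")
cv2.imwrite("pics/f2z.png",np.hstack([cv2.resize(a[150:300,180:330],(400,400),interpolation=cv2.INTER_CUBIC),cv2.resize(b[0:250,160:410],(400,400),interpolation=cv2.INTER_CUBIC)]))
E
```

```text
17.175 [0.42335446 0.19882342 0.2954887 ] 0.8928318266299505 0.017389208842084006
lip from TCP [0.5225 0.3219 0.2276]
top 222 238 0.85 [0.4173 0.1653 0.2294]
top 467 259 0.59 [ 0.3533 -0.5579  0.0946]
top 36 tip end [0.5231 0.3228 0.2374] along 0.0011 side 0.0 zmin 0.2306
top rim z [0.1995 0.2057] box [0.495 0.273 0.195] [0.575 0.374 0.207]
top crop centre 166 200
side 377 187 0.92 [ 0.2328 -0.2055  0.0846]
side 360 144 0.77 [ 0.342  -0.5229  0.0617]
side 109 tip end [0.5229 0.3251 0.2354] along 0.0028 side -0.0031 zmin 0.2317
side rim z [0.2007 0.2047] box [0.469 0.267 0.195] [0.574 0.378 0.206]
side crop centre 225 236
wrist 282 201 0.89 [0.4492 0.2297 0.3104]
wrist 1059 tip end [0.5158 0.3128 0.2437] along -0.0113 side 0.0004 zmin 0.2422
wrist rim z [0.2009 0.2032] box [0.468 0.268 0.195] [0.566 0.359 0.204]
wrist crop centre 278 90
```

View pics/f2z.png

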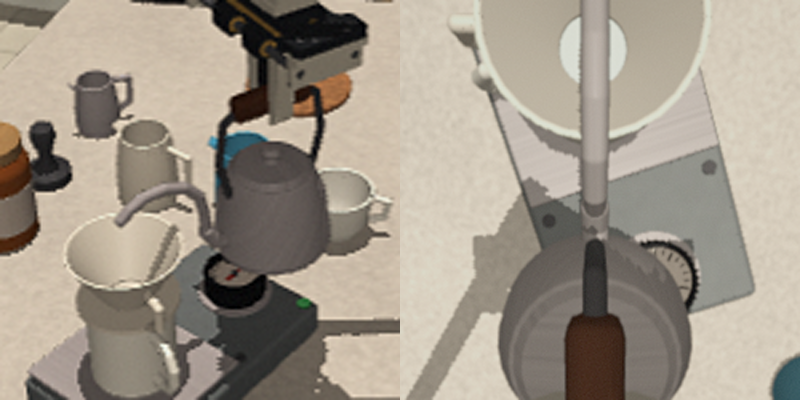

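The spout tip (120,220 in the left half) hangs clear above the middle of the mouth. The lip is at about (0.522, 0.322), 24 mm above the rim, and the kettle is level. I hand it in.

```bash
python3 -c "
from plant import robot
print(robot.close_job())"
```

```text
the job is handed in; nothing more can be done
None
```

The job is handed in, with no verdict shown: the dial is zeroed and let go, and the kettle is held level and still with its spout lip about 24 mm above the middle of the dripper rim, touching nothing that I could see.

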